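Shift a shortbread round to the cooling rack on a peel

TASK

Pick up the round perforated peel by its handle, slide it under the shortbread round on the baking sheet, lift it clear on the peel and ease it off gently so that it lies flat and wholly on the wire cooling rack. The shortbread is crumbly: do not touch it with the gripper, knock it or drop it. Then lay the peel flat on the bare counter, and leave the bowl, pepper shaker and scraper where they are.

Things in the scene. Friction and masses are not known exactly. Their poses are not given: they have to be found in the camera images.
- peel: Round perforated aluminium peel with cranked black handle, loose, 0.22 kg, starts flat on the counter. Blade 150 mm diameter, 3 mm thick, top bevelled to 1 mm at the rim. Origin: centre of the blade's underside; x from handle to blade tip, z up. A neck 26 mm wide rises at 38 degrees from x = -65 to -113 mm to the handle. Centre of mass near x = -58 mm: it lies steady with the handle in the air.
- peel_grip (a point): Where to pinch the peel's handle across its 22 mm width: on its centre line, 140 mm behind the blade's centre, 42 mm above the blade's underside; axes as the peel's. The straight handle, 22 mm wide, 20 mm high, runs level (parallel to the blade) from x = -110 to -240 mm.
- peel_tip (a point): Foremost point of the peel's blade rim, at its underside, 75 mm ahead of the blade's centre. The blade is smooth: friction with the shortbread is about 0.3 (0.24 to 0.36), so the shortbread slides off forwards when the blade is tipped nose-down by about 20 degrees or more; on the sheet, rack and counter friction is about 0.6.
- shortbread: Loose round of crumbly pale-gold shortbread, rigid, 130 mm diameter, 14 mm thick, about 0.18 kg. Origin: centre of its underside, z up. Its lower edge is rounded away: the flat underside is 116 mm across and the side reaches full diameter 5 mm up, so a thin blade on the sheet goes under it. It starts on the baking sheet, 8 to 30 mm short of the turned-up edge.
- sheet: Dark steel baking sheet, fixed, 230 mm (x) by 250 mm (y), flat top 6 mm above the counter, open on three sides; along its +x side a turned-up edge 25 mm high (inner face 112 mm from the centre, leaning outwards a little) stops the shortbread when it is pushed towards +x. Origin: centre of the underside, at counter height; z up.
- cooling_rack: Wire cooling rack, fixed (does not slide), 220 mm (x) by 260 mm (y), the wires' tops 20 mm above the counter. The thin wires run along y, about 16 mm apart. Origin: centre of the rack at counter height; z up.
- bowl: Bystander: speckled cream stoneware bowl, 140 mm across, 64 mm high. Origin: centre of its underside.
- pepper_shaker: Bystander: glass pepper shaker with chrome twist top, 52 mm across, 147 mm high. Origin: centre of its underside.
- scraper: Bystander: green hard silicone scraper lying flat, 212 mm long, blade 56 mm wide, 12 mm high. Origin: on its underside near mid-length; x towards its blade.
There are look-alikes about, which are no part of the job. Of the things like the shortbread, leave any that is blue or turquoise; of the rest the smaller one is meant.

How it is judged:
On the way:
1. the shortbread is carried on the peel, at least 30 mm above the baking sheet, roughly level (within 20 degrees) and not touched by sheet or fingers (contact force between shortbread and peel above 0.5 N and z of shortbread in the frame of sheet above 0.036 m and angle between shortbread's own z axis and vertical below 0.35 rad and contact force between shortbread and sheet below 0.05 N and contact force between shortbread and the fingers below 0.05 N), for 0.2 s.
At the end, for the whole second after the job is handed in: The shortbread lies flat (within 3.5 degrees), right side up and at rest on the cooling rack's wires, wholly on the rack (its centre within 48 mm in x and 68 mm in y of the rack's centre); the peel lies at rest flat on the bare counter, blade down, touching neither sheet, rack nor shortbread (x of shortbread in the frame of cooling_rack between -0.048 and 0.048 m and y of shortbread in the frame of cooling_rack between -0.068 and 0.068 m and z of shortbread in the frame of cooling_rack between 0.017 and 0.023 m and angle between each of shortbread, peel's own z axis and vertical below 0.06 rad and linear speed of each of shortbread, peel below 0.02 m/s and height (world z) of peel below 0.004 m and contact force between peel and shortbread below 0.05 N and contact force between peel and sheet below 0.05 N and contact force between peel and cooling_rack below 0.05 N).
It fails at once if the gripper or arm touches the shortbread (contact force between shortbread and the arm above 0.5 N or contact force between shortbread and the fingers above 0.5 N).
It fails at once if the shortbread is knocked, squeezed or dropped (more than 20 N on it, falling free faster than 0.45 m/s, or moving faster than 0.3 m/s when it meets the rack) (contact force between shortbread and anything else above 20 N or (contact force between shortbread and anything else below 0.02 N and linear speed of shortbread above 0.45 m/s) or (contact force between shortbread and cooling_rack above 0.3 N and linear speed of shortbread above 0.3 m/s)).
It fails at once if the shortbread tips more than 50 degrees (angle between shortbread's own z axis and vertical above 0.87 rad).
It fails at once if the bowl, pepper shaker or scraper is moved more than 25 mm (distance of any of bowl, pepper_shaker, scraper from where it was at the start of the episode above 0.025 m).
It also fails if it takes over 67 s, if anything falls off the work surface, if the arm or the gripper's body presses on something with over 40 N, if the wrist force passes 120 N, or if a joint passes its speed limit or range.

ROBOT

A 6-joint arm with a two-finger parallel gripper is mounted at the origin on the work surface. World frame = base frame: x ahead of the robot, y to its left, z up, the work surface at z = 0. Lengths are in m, angles in rad, forces in N, time in s.
With the tool pointing down it reaches from about 0.35 to 0.875 m from the base axis. Payload 4.2 kg.
Tool frame: the origin (TCP) lies where the fingers leave the gripper's body, on its centre line; the fingertips stand finger_overhang ahead of it and the grasp point (between the pads) lies 54 mm ahead of it (finger_overhang is the distance from the TCP to the fingertips, in m); z points along the fingers, y is the line along which they close (so a half turn about z gives the same grasp; the last joint's range is limited). The gripper opens to 85 mm and grips with 20 to 120 N. Pads are 22 mm wide; open, the fingers measure 114 mm over their backs; the gripper's body (76 mm by 85 mm) begins 54 mm behind the grasp point. The pads swing forward as they close: fully open they stand 13 mm farther back than shut.
Start: joints at [-1.018, 0.385, 0.008, 0, -1.194, -0.259], TCP at [0.181, -0.598, 0.304] pointing down, gripper open.
Joint ranges: [-3.14, 3.14], [-1.21, 2.06], [-1.07, 1.41], [-3.16, 2.05], [-2.99, -0.16], [-3.1, 3.1]. Speed limits (rad/s): [2.79, 2.79, 3.14, 3.14, 3.14, 3.14].

INTERFACE

Orientations are given as a unit quaternion [x, y, z, w].
In Python, from station import * gives the robot as it stands.
- The arm moves only by the tool play_rows, never from a script. Its arguments are lists of equal length, an entry for each row: "translation": the shift along the tool's x, y, z each as a share of 0.04 m, from -1 to 1, a list of three; "rotation": the turn, a rotation vector about the tool's x, y, z each as a share of 0.08 rad, from -1 to 1, a list of three; "hand": the closure, from -1 (fully open) to 1 (shut). A call has 1 to 8 rows; each row shifts and turns the commanded pose from where the row before left it, along the tool's axes as they then stand; what a row does not reach is not made up. A row lasts 1/12 s, in which the tool goes at most 41.7 mm and 7.16 degrees, less where a joint would pass 70% of its speed; a pose out of reach is approached as far as the arm can. A call with a number of a shift or a turn outside -1 to 1 is refused whole. A call with a gripper value outside its range is refused whole. The fingers move at their own pace and stop on an object; the grip force is fixed at half the most. Time passes only in rows, so rows that do not move let the fingers close. It gives the time, the measured TCP pose, the force, the opening and the grip force at its end, in the units of the state.
- sense(): the state, without advancing time (a new reading comes with each control period).
- grab_frame(name): name is "scene" or "top" or "wrist"; returns a dict with "frame" (400x640x3 uint8, blue, green, red), "intrinsics" (3x3 intrinsics, pixels), "dist" ([k1, k2, p1, p2, k3] as OpenCV has them; the pictures are not rectified), "R" (3x3) and "t" (3): a world point X has camera coordinates R X + t. Camera axes: x right, y down, z forward; pixel columns grow to the right and rows downward; lengths in m; the calibration is good to about 2 mm. A picture is of the moment at which its call begins. There is no depth.
- hand_in(): hands the job in; it is judged then, once.
The state is a dict: "t": time; "joints": joint angles; "qvel": joint speeds; "joint_torque": joint torques, N m; "eef_pos": TCP position; "eef_rot": TCP orientation; "wrist_force": force on the tool from outside, world axes, zero at the start; "moment": the same for the moment, N m; "width": finger opening in m; "finger_force": force on a finger pad.
Only numpy, scipy, OpenCV 4.12 (cv2) and the standard library are available. Lean on these libraries where they do the work, as an engineer would, in place of code of your own. Each camera call takes 0.05 s, during which the arm holds its last target. There are 200 camera calls.

## Working session

There is one attempt and no reset: what is moved stays moved. The work goes in short steps, Python scripts to look and compute and a tool call to move; the robot and the scene stay as the last step left them, time stands still between calls to the robot, and variables do not carry over. Pictures are saved under pics/ and viewed, at most 10 in all, crops included, and the job is handed in when it is done.

Besides the shell and the picture viewer there is one more tool, called after "Request:" as name(argument=value, ...) on one line, values as JSON. play_rows: Moves the arm, as the interface text tells. Its arguments: {"type":"object","properties":{"translation":{"type":"array","items":{"type":"array","items":{"type":"number","minimum":-1,"maximum":1}}},"rotation":{"type":"array","items":{"type":"array","items":{"type":"number","minimum":-1,"maximum":1}}},"hand":{"type":"array","items":{"type":"number"}}},"required":["translation","rotation","hand"]}

```bash
mkdir -p pics; ls; python3 - <<'E'
from station import *
import cv2
s=sense()
print({k:s[k] for k in('t','joints','eef_pos','eef_rot','width')})
for n in('top','scene'):
    f=grab_frame(n); cv2.imwrite(f'pics/{n}0.png',f['frame']); print(n,f['intrinsics'],f['dist'],f['R'],f['t'])
E
```

```text
pics
{'t': 0.0, 'joints': array([-1.01838756e+00,  3.85548100e-01,  6.58725741e-03, -5.03971697e-04,
       -1.19399953e+00, -2.58588522e-01]), 'eef_pos': array([ 0.18089369, -0.59778758,  0.30281069]), 'eef_rot': array([-1.46290185e-01,  9.89241101e-01,  1.08666871e-03, -2.11618813e-04]), 'width': 0.08533409682723382}
top [[450.21935247   0.         319.58344656]
 [  0.         450.21935247 201.01387937]
 [  0.           0.           1.        ]] [-0.11167074  0.          0.          0.          0.        ] [[ 0.02198224 -0.99943991  0.02523168]
 [-0.99403675 -0.0245457  -0.10624715]
 [ 0.10680697 -0.02274566 -0.99401957]] [0.10126308 0.52147669 1.16642608]
scene [[424.1719386    0.         317.32673965]
 [  0.         424.1719386  204.14989088]
 [  0.           0.           1.        ]] [-0.09050641  0.          0.          0.          0.        ] [[-0.65853398  0.75237133 -0.01644297]
 [ 0.61249883  0.52315588 -0.59258173]
 [-0.43723927 -0.40030651 -0.80534248]] [ 0.2483493  -0.32563337  1.48850951]
```

View pics/top0.png

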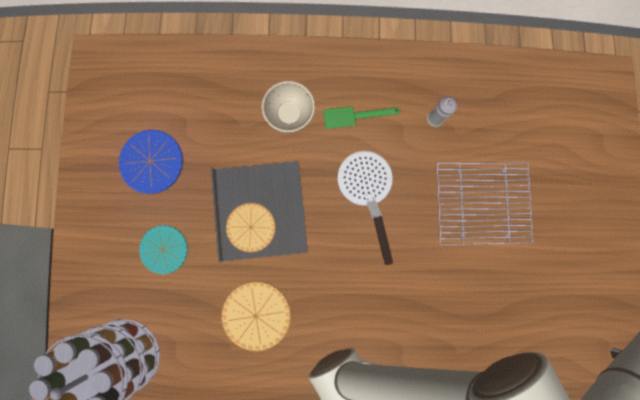

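View pics/scene0.png

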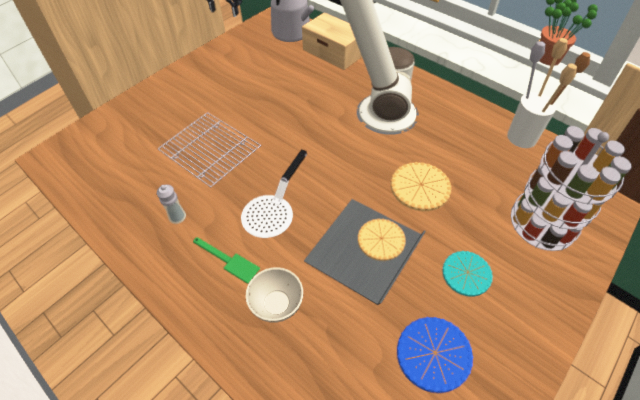

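The top view shows the sheet at left, with its turned-up edge on the left side (x≈215). The target shortbread (yellow, smaller) is at (250,227), the peel blade at (365,178) with its handle running to (388,262), and the rack at (485,204). The blue and turquoise rounds and the big yellow one are decoys. The scene view agrees.

```bash
cat > h.py <<'E'
import numpy as np, cv2
def P(f,uv,z):
    n=cv2.undistortPoints(np.array(uv,float).reshape(-1,1,2),f['intrinsics'],np.array(f['dist'])).reshape(-1,2)
    d=np.c_[n,np.ones(len(n))]@f['R']; c=-f['R'].T@f['t']
    return c+d*((z-c[2])/d[:,2])[:,None]
def big(m,k=1):
    c=cv2.findContours(m.astype('uint8')*255,cv2.RETR_EXTERNAL,cv2.CHAIN_APPROX_NONE)[0]
    return sorted(c,key=cv2.contourArea)[::-1][:k]
E
python3 - <<'E'
from station import *
from h import *
print('overhang',finger_overhang if 'finger_overhang' in globals() else [k for k in globals() if not k.startswith('_')])
np.set_printoptions(precision=4,suppress=True)
f={n:grab_frame(n) for n in('top','scene')}
for n in f:
    im=f[n]['frame']; hsv=cv2.cvtColor(im,cv2.COLOR_BGR2HSV); H,S,V=[hsv[...,i].astype(int) for i in range(3)]
    def roi(a,b,c,d):
        m=np.zeros(H.shape,bool); m[c:d,a:b]=1; return m
    R={'top':dict(sb=(222,280,197,256),sh=(208,312,155,268),bl=(330,400,145,210),hd=(366,400,210,272),rk=(428,540,155,252)),
       'scene':dict(sb=(350,412,214,266),sh=(300,430,195,305),bl=(236,298,192,240),hd=(276,312,145,185),rk=(155,265,110,188))}[n]
    # shortbread
    q=big((V>170)&(S>60)&roi(*R['sb']))[0].reshape(-1,2); w=P(f[n],q,0.015); (c,r)=cv2.minEnclosingCircle(w[:,:2].astype('f4')); print(n,'sb',c,r,len(q))
    sh=big((V<110)&(S<70)&roi(*R['sh']))[0]; print(' sheet',[np.round(x,4) for x in (P(f[n],cv2.boxPoints(cv2.minAreaRect(sh)),0.006)[:,:2],)][0].tolist())
    a=cv2.approxPolyDP(cv2.convexHull(sh),6,True).reshape(-1,2); print('  poly',a.tolist(),P(f[n],a,.006)[:,:2].tolist())
    bl=big((V>150)&(S<50)&roi(*R['bl']))[0].reshape(-1,2); w=P(f[n],bl,0.003); (c,r)=cv2.minEnclosingCircle(w[:,:2].astype('f4')); print(' blade',c,r)
    hd=big((V<70)&roi(*R['hd']))[0].reshape(-1,2); w=P(f[n],hd,0.045)[:,:2].astype('f4'); print(' handle',cv2.minAreaRect(w), 'ends',w[w[:,0].argmin()],w[w[:,0].argmax()])
    rk=((S<75)&(V>110)&roi(*R['rk'])); p=np.argwhere(rk)[:,::-1].astype('f4'); w=P(f[n],p,0.018)[:,:2].astype('f4'); print(' rack',cv2.minAreaRect(w),len(p))
E
```

```text
overhang 0.0726
top sb (0.44594860076904297, 0.29602324962615967) 0.06501700729131699 135
 sheet [[0.604, 0.412], [0.631, 0.1724], [0.3801, 0.1441], [0.3538, 0.3787]]
  poly [[297, 162], [306, 251], [219, 261], [211, 168]] [[0.6263649423305587, 0.17671535109130862], [0.38630339177731143, 0.1461983474803437], [0.35395352482262166, 0.37724928924620516], [0.6041610947527881, 0.41024262916404797]]
 blade (0.5809261798858643, -0.01312162820249796) 0.08408810943365097
 handle ((0.41851145029067993, -0.052891794592142105), (0.12080633640289307, 0.01661268062889576), 14.731640815734863) ends [ 0.3597 -0.0619] [ 0.4789 -0.045 ]
 rack ((0.5272960662841797, -0.3393225073814392), (0.22448799014091492, 0.26588085293769836), 1.9705238342285156) 2363
scene sb (0.4467288553714752, 0.2950572967529297) 0.0665397197008133 124
 sheet [[0.6231, 0.2458], [0.3462, 0.3584], [0.429, 0.4785], [0.6835, 0.3653]]
  poly [[422, 233], [379, 303], [326, 273]] [[0.35382821541362053, 0.3694603284949067], [0.6004063781370461, 0.4018932731279592], [0.6231450271744507, 0.24578494876260093]]
 blade (0.5818750262260437, -0.008238736540079117) 0.08593261241912842
 handle ((0.4207926094532013, -0.05196439474821091), (0.12351670116186142, 0.022092679515480995), 14.550437927246094) ends [ 0.3621 -0.0674] [ 0.4787 -0.0294]
 rack ((0.5800105929374695, -0.33768147230148315), (0.32232019305229187, 0.26721590757369995), 1.89484703540802) 993
```

Request:
play_rows(translation=[[-0.7, 0.75, 0], [-0.7, 0.75, 0], [-0.7, 0.75, 0], [-0.7, 0.75, 0], [-0.7, 0.75, 0], [-0.7, 0.75, 0], [-0.7, 0.75, 0], [-0.7, 0.75, 0]], rotation=[[0, 0, 0], [0, 0, 0], [0, 0, 0], [0, 0, 0], [0, 0, 0], [0, 0, 0], [0, 0, 0], [0, 0, 0]], hand=[-1, -1, -1, -1, -1, -1, -1, -1])

```text
t: 0.87
eef_pos: [0.3261, -0.3018, 0.304]
eef_rot: [-0.146, 0.989, -0.0, 0.0]
wrist_force: [1.2, -0.5, 0.3]
width: 0.0852
finger_force: 0.0
```

Request:
play_rows(translation=[[-0.7, 0.75, 0], [-0.7, 0.75, 0], [-0.7, 0.75, 0], [-0.7, 0.75, 0], [-0.7, 0.75, 0], [-0.7, 0.75, 0], [-0.7, 0.75, 0], [0, 0, 0]], rotation=[[0, 0, 0], [0, 0, 0], [0, 0, 0], [0, 0, 0], [0, 0, 0], [0, 0, 0], [0, 0, 0.47], [0, 0, 0]], hand=[-1, -1, -1, -1, -1, -1, -1, -1])

```text
t: 1.53
eef_pos: [0.4555, -0.0411, 0.3041]
eef_rot: [-0.13, 0.991, 0.0, 0.001]
wrist_force: [-0.2, -0.2, -0.1]
width: 0.0853
finger_force: 0.0
```

```bash
cat >> h.py <<'E'
from scipy.spatial.transform import Rotation as Ro
def rel(s,target,peel_yaw,pitch=0.0,z_is_grasp=True):
    """shares (total) from state s to grasp-point target; tool x = -peel x; pitch>0 nose-down (rad)"""
    R0=Ro.from_quat(s['eef_rot'])
    u=np.array([np.cos(peel_yaw),np.sin(peel_yaw),0]); y=np.array([-u[1],u[0],0])
    px=u*np.cos(pitch)-np.array([0,0,1])*np.sin(pitch)
    pz=np.cross(px,y)
    R1=Ro.from_matrix(np.c_[-px,np.cross(-pz,-px),-pz])
    tcp=np.array(target)-0.054*R1.apply([0,0,1])
    return R0.inv().apply(tcp-s['eef_pos'])/.04,(R0.inv()*R1).as_rotvec()/.08
E
python3 - <<'E'
from station import *
from h import *
np.set_printoptions(precision=4,suppress=True)
s=sense();print(s['t'],s['eef_pos'],s['joints'],rel(s,[.454,-.044,.042],np.radians(14.6)))
f=grab_frame('wrist');cv2.imwrite('pics/w1.png',f['frame'])
hsv=cv2.cvtColor(f['frame'],cv2.COLOR_BGR2HSV);print(P(f,[[320,200]],.05))
E
```

```text
1.5333 [ 0.4555 -0.0411  0.3041] [ 0.2671  0.0945 -0.3829  0.0001 -1.091  -1.5762] (array([ 0.0671, -0.0612,  5.2013]), array([-0.0005,  0.0297,  0.0862]))
[[ 0.4856 -0.0373  0.05  ]]
```

View pics/w1.png

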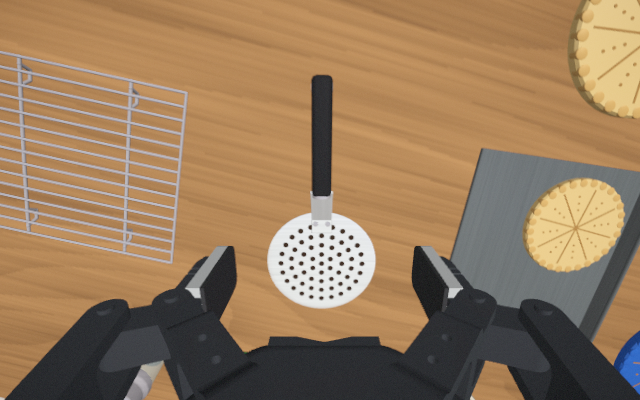

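The wrist view shows the peel upright in the frame, with its handle at column 321 (rows 75–195) and its blade centred near (321,260), nicely between the fingers. I'll refine the handle line with this view.

```bash
python3 - <<'E'
from station import *
from h import *
np.set_printoptions(precision=4,suppress=True)
s=sense();f=grab_frame('wrist');im=f['frame']
hsv=cv2.cvtColor(im,cv2.COLOR_BGR2HSV);V=hsv[...,2];S=hsv[...,1]
m=(V<70);m[:, :290]=0;m[:,350:]=0;m[:60]=0;m[200:]=0
w=P(f,big(m)[0].reshape(-1,2),.052)[:,:2].astype('f4');r=cv2.minAreaRect(w);print('handle',r)
m=(V>150)&(S<60);m[:212]=0;m[:,:255]=0;m[:,390:]=0;m[315:]=0
c=big(m)[0].reshape(-1,2);w=P(f,c,.002)[:,:2].astype('f4');
w=w[w[:,0]>.56]; A=np.c_[2*w,np.ones(len(w))];x=np.linalg.lstsq(A,(w**2).sum(1),rcond=None)[0];print('blade',x[:2],np.sqrt(x[2]+x[0]**2+x[1]**2))
m=(V>170)&(S>60);m[:170]=0;m[:,:515]=0;m[280:]=0
w=P(f,big(m)[0].reshape(-1,2),.015)[:,:2].astype('f4');print('sb',cv2.minEnclosingCircle(w))
E
```

```text
handle ((0.41807571053504944, -0.05309751629829407), (0.12502478063106537, 0.01950751058757305), 14.477517127990723)
blade [ 0.5878 -0.0094] 0.07453216097979189
sb ((0.44575196504592896, 0.299908310174942), 0.06729919463396072)
```

Request:
play_rows(translation=[[0.11, -0.05, 0.9], [0, 0, 0.9], [0, 0, 0.9], [0, 0, 0.9], [0, 0, 0.9], [0, 0, 0.5], [0, 0, 0.2], [0, 0, 0]], rotation=[[0, 0.03, 0.1], [0, 0, 0], [0, 0, 0], [0, 0, 0], [0, 0, 0], [0, 0, 0], [0, 0, 0], [0, 0, 0]], hand=[-1, -1, -1, -1, -1, -1, -1, -1])

```text
t: 2.3
eef_pos: [0.4473, -0.0502, 0.0945]
eef_rot: [-0.123, 0.992, -0.0, -0.003]
wrist_force: [-0.2, -0.6, 0.3]
width: 0.0856
finger_force: 0.0
```

Request:
play_rows(translation=[[0, 0, 0], [0, 0, 0], [0, 0, 0], [0, 0, 0], [0, 0, 0], [0, 0, 0], [0, 0, 0], [0, 0, 0]], rotation=[[0, 0, 0], [0, 0, 0], [0, 0, 0], [0, 0, 0], [0, 0, 0], [0, 0, 0], [0, 0, 0], [0, 0, 0]], hand=[0, 0.5, 1, 1, 1, 1, 1, 1])

```text
t: 2.97
eef_pos: [0.4489, -0.0489, 0.0965]
eef_rot: [-0.124, 0.992, -0.0, -0.001]
wrist_force: [-2.0, -0.2, 4.3]
width: 0.0209
finger_force: 60.1
```

Request:
play_rows(translation=[[0, 0, -0.2], [0, 0, -0.5], [0, 0, -0.8], [0, 0, -0.8], [0, 0, -0.5], [0, 0, -0.2], [0, 0, 0], [0, 0, 0]], rotation=[[0, 0, 0], [0, 0, 0], [0, 0, 0], [0, 0, 0], [0, 0, 0], [0, 0, 0], [0, 0, 0], [0, 0, 0]], hand=[1, 1, 1, 1, 1, 1, 1, 1])

```text
t: 3.63
eef_pos: [0.4478, -0.049, 0.2149]
eef_rot: [-0.123, 0.992, 0.0, -0.002]
wrist_force: [0.0, -0.2, -2.7]
width: 0.0212
finger_force: 59.3
```

```bash
python3 - <<'E'
from station import *
from h import *
np.set_printoptions(precision=4,suppress=True)
s=sense();print(s['eef_pos'],s['eef_rot'],s['joints'],s['wrist_force'],s['moment'])
f=grab_frame('wrist');im=f['frame'];cv2.imwrite('pics/w2.png',im)
g=grab_frame('scene');cv2.imwrite('pics/s2.png',g['frame'])
a=cv2.resize(im,(400,250));b=cv2.resize(g['frame'][100:300,150:470],(400,250));cv2.imwrite('pics/c2.png',np.hstack([a,b]))
R=f['R'].T;c=-R@f['t'];T=Ro.from_quat(s['eef_rot']);print('cam in tool',T.inv().apply(c-s['eef_pos']),(T.inv()*Ro.from_matrix(R)).as_matrix())
E
```

```text
[ 0.4478 -0.049   0.2149] [-0.1235  0.9923  0.0001 -0.0024] [ 0.2532  0.1838 -0.529  -0.0011 -0.8627 -1.5758] [ 0.0311 -0.1695 -2.7336] [-0.0767  0.2471  0.0208]
cam in tool [ 0.0736 -0.0001 -0.07  ] [[ 0.0001 -0.9584 -0.2856]
 [ 1.     -0.0001  0.0008]
 [-0.0008 -0.2856  0.9584]]
```

View pics/c2.png

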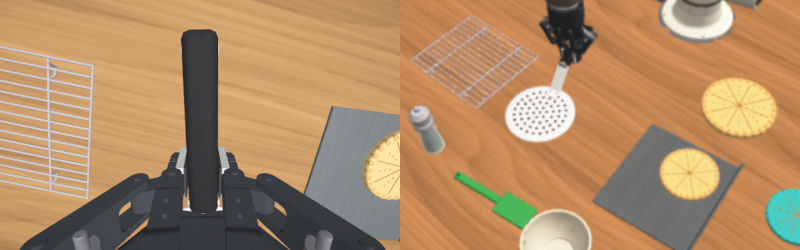

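The peel is held, with the handle in the fingers and the blade clear above the counter. Next I'll yaw it towards the sheet direction.

Request:
play_rows(translation=[[0, 0, 0], [0, 0, 0], [0, 0, 0], [0, 0, 0], [0, 0, 0], [0, 0, 0], [0, 0, 0], [0, 0, 0]], rotation=[[0, 0, -0.5], [0, 0, -1], [0, 0, -1], [0, 0, -1], [0, 0, -1], [0, 0, -1], [0, 0, -1], [0, 0, -1]], hand=[1, 1, 1, 1, 1, 1, 1, 1])

```text
t: 4.4
eef_pos: [0.448, -0.0491, 0.214]
eef_rot: [-0.413, 0.911, 0.001, -0.003]
wrist_force: [-0.7, 0.4, -2.2]
width: 0.021
finger_force: 59.2
```

Request:
play_rows(translation=[[0, 0, 0], [0, 0, 0], [0, 0, 0], [0, 0, 0], [0, 0, 0], [0, 0, 0], [0, 0, 0], [0, 0, 0]], rotation=[[0, 0, -1], [0, 0, -1], [0, 0, -1], [0, 0, -1], [0, 0, -1], [0, 0, -1], [0, 0, -1], [0, 0, -1]], hand=[1, 1, 1, 1, 1, 1, 1, 1])

```text
t: 5.07
eef_pos: [0.4482, -0.0491, 0.2141]
eef_rot: [-0.679, 0.734, 0.002, -0.003]
wrist_force: [-0.7, -0.6, -1.5]
width: 0.0212
finger_force: 59.2
```

Request:
play_rows(translation=[[0, 0, 0], [0, 0, 0], [0, 0, 0], [0, 0, 0], [0, 0, 0]], rotation=[[0, 0, -1], [0, 0, -1], [0, 0, -0.6], [0, 0, 0], [0, 0, 0]], hand=[1, 1, 1, 1, 1])

```text
t: 5.48
eef_pos: [0.4484, -0.049, 0.2146]
eef_rot: [0.75, -0.662, -0.001, 0.002]
wrist_force: [0.4, -1.0, -2.5]
width: 0.0213
finger_force: 59.3
```

```bash
cat >> h.py <<'E'
def tri(f,uv):
    A=[];b=[]
    for n in uv:
        g=f[n];q=cv2.undistortPoints(np.array(uv[n],float).reshape(1,1,2),g['intrinsics'],np.array(g['dist'])).ravel()
        for k in(0,1): A.append(q[k]*g['R'][2]-g['R'][k]);b.append(g['t'][k]-q[k]*g['t'][2])
    x=np.linalg.lstsq(np.array(A),np.array(b),rcond=None)[0];return x,np.abs(np.array(A)@x-b).max()
E
python3 - <<'E'
from station import *
from h import *
np.set_printoptions(precision=4,suppress=True)
s=sense();print(s['eef_pos'],s['eef_rot'],s['joints'])
u=np.radians(97.5);sb=np.array([.4463,.2965]);d=np.array([np.cos(u),np.sin(u)])
print(rel(s,[*(sb-.30*d),.10],u))
f={n:grab_frame(n) for n in('top','scene')}
T=Ro.from_quat(s['eef_rot'])
for n in f:
    im=f[n]['frame'];cv2.imwrite(f'pics/{n}3.png',im)
    hsv=cv2.cvtColor(im,cv2.COLOR_BGR2HSV)
    p=s['eef_pos']+T.apply([-.143,0,.096]); q=cv2.projectPoints(p.reshape(1,3),cv2.Rodrigues(f[n]['R'])[0],f[n]['t'],f[n]['intrinsics'],np.array(f[n]['dist']))[0].ravel();print(n,'expected',q,p)
a=[cv2.resize(f[n]['frame'][q[1]:q[1]+125,q[0]:q[0]+200],(400,250),interpolation=cv2.INTER_CUBIC) for n,q in(('top',(250,130)),('scene',(230,110)))]
cv2.imwrite('pics/c3.png',np.hstack(a))
E
```

```text
[ 0.4484 -0.049   0.2146] [ 0.7495 -0.6619 -0.0015  0.0021] [ 0.2532  0.1854 -0.5282 -0.0001 -0.8623 -0.1292]
(array([-1.0796, -1.0754,  1.5093]), array([ 0.0641, -0.0075, -0.0866]))
top expected [328.2377 233.5185] [0.4303 0.0928 0.1185]
scene expected [329.2518 173.7202] [0.4303 0.0928 0.1185]
```

View pics/c3.png

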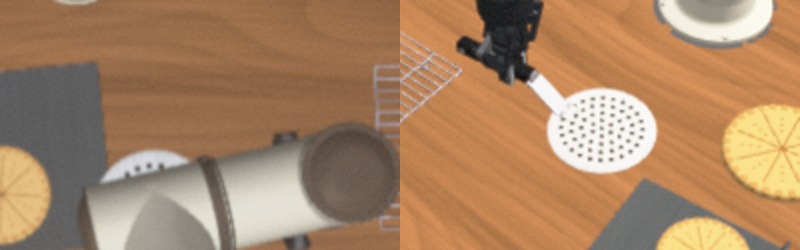

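The scene crop puts the blade centre near full-frame (331,175). The predicted point was (329,174), so the peel sits square in the grip with little droop. The top view is blocked by the arm. Next I'll go to the pre-slide point and lower.

Request:
play_rows(translation=[[-0.5, -0.5, 0], [-0.58, -0.58, 0], [0, 0, 0.5], [0, 0, 0.8], [0, 0, 0.7], [0, 0, 0.4], [0, 0, 0.1], [0, 0, 0]], rotation=[[0, 0, 0], [0.06, 0, -0.09], [0, 0, 0], [0, 0, 0], [0, 0, 0], [0, 0, 0], [0, 0, 0], [0, 0, 0]], hand=[1, 1, 1, 1, 1, 1, 1, 1])

```text
t: 6.25
eef_pos: [0.4861, -0.0008, 0.1146]
eef_rot: [0.752, -0.659, 0.0, 0.001]
wrist_force: [0.6, -0.4, -1.5]
width: 0.021
finger_force: 58.9
```

```bash
python3 - <<'E'
from station import *
from h import *
np.set_printoptions(precision=4,suppress=True)
s=sense();print(s['t'],s['eef_pos'],s['eef_rot'],s['wrist_force'],s['moment'])
u=np.radians(97.5);sb=np.array([.4463,.2965]);d=np.array([np.cos(u),np.sin(u)])
print(rel(s,[*(sb-.30*d),.048],u))
f=grab_frame('scene');im=f['frame'];a=cv2.resize(im[130:280,240:440],(800,600),interpolation=cv2.INTER_CUBIC);cv2.imwrite('pics/c4.png',a)
T=Ro.from_quat(s['eef_rot'])
for n,l in(('tip',-.22),('ctr',-.145)):
    p=s['eef_pos']+T.apply([l,0,.096]);q=cv2.projectPoints(p.reshape(1,3),cv2.Rodrigues(f['R'])[0],f['t'],f['intrinsics'],np.array(f['dist']))[0].ravel();print(n,p,(q-[240,130])*4)
E
```

```text
6.25 [ 0.4861 -0.0008  0.1146] [ 0.7523 -0.6588  0.0001  0.0007] [ 0.6283 -0.4196 -1.5352] [-0.2159 -0.0123 -0.0376]
(array([0.0002, 0.0153, 0.3143]), array([ 0.0102, -0.0132,  0.0175]))
tip [0.457  0.2171 0.0183] [467.0578 377.9903]
ctr [0.4669 0.1428 0.0184] [376.4997 330.3441]
```

View pics/c4.png

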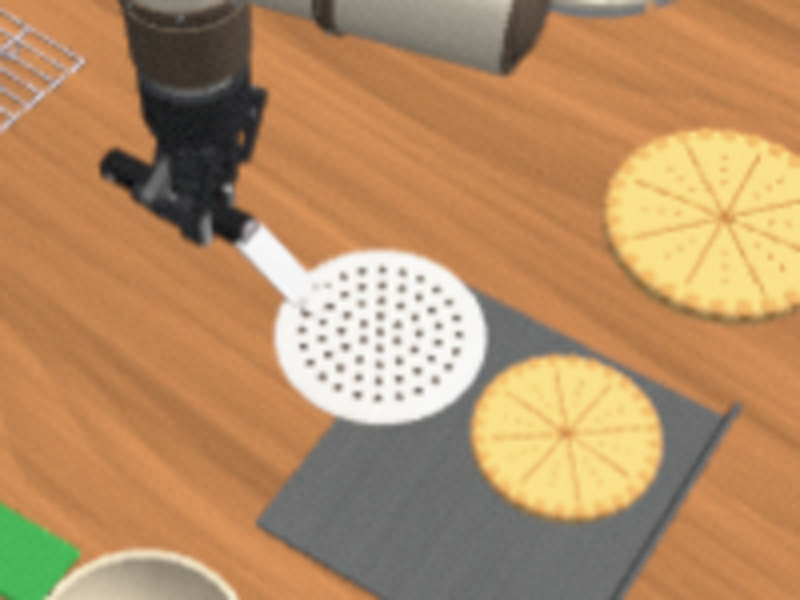

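Request:
play_rows(translation=[[0, 0, 0.12], [0, 0, 0.1], [0, 0, 0.03], [0, 0, 0]], rotation=[[0, 0, 0], [0, 0, 0], [0, 0, 0], [0, 0, 0]], hand=[1, 1, 1, 1])

```text
t: 6.63
eef_pos: [0.4866, -0.0007, 0.106]
eef_rot: [0.752, -0.659, 0.001, -0.001]
wrist_force: [-0.1, 0.0, -2.4]
width: 0.0208
finger_force: 58.9
```

Request:
play_rows(translation=[[0, 0, 0.03], [0, 0, 0]], rotation=[[0, 0, 0], [0, 0, 0]], hand=[1, 1])

```text
t: 6.8
eef_pos: [0.4866, -0.0007, 0.1048]
eef_rot: [0.752, -0.659, 0.001, -0.001]
wrist_force: [-0.3, 0.3, -2.4]
width: 0.0207
finger_force: 58.9
```

Request:
play_rows(translation=[[0, 0, 0.03], [0, 0, 0]], rotation=[[0, 0, 0], [0, 0, 0]], hand=[1, 1])

```text
t: 6.97
eef_pos: [0.4866, -0.0007, 0.1034]
eef_rot: [0.752, -0.659, 0.001, -0.001]
wrist_force: [-0.4, -0.3, -0.9]
width: 0.0208
finger_force: 58.9
```

Request:
play_rows(translation=[[0, 0, 0.03], [0, 0, 0]], rotation=[[0, 0, 0], [0, 0, 0]], hand=[1, 1])

```text
t: 7.13
eef_pos: [0.4867, -0.0007, 0.1023]
eef_rot: [0.752, -0.659, 0.001, -0.001]
wrist_force: [-0.3, -0.4, 0.3]
width: 0.0211
finger_force: 59.2
```

Request:
play_rows(translation=[[0, 0, 0.02], [0, 0, 0]], rotation=[[0, 0, 0], [0, 0, 0]], hand=[1, 1])

```text
t: 7.3
eef_pos: [0.4868, -0.0007, 0.1016]
eef_rot: [0.752, -0.659, 0.001, -0.001]
wrist_force: [0.4, -0.6, 1.4]
width: 0.0215
finger_force: 59.4
```

```bash
python3 - <<'E'
from station import *
from h import *
s=sense();print(s['eef_pos'],s['eef_rot'],s['wrist_force'],s['moment'])
E
```

```text
[ 0.48679848 -0.00069333  0.10159242] [ 0.75245711 -0.65863964  0.00108341 -0.00097176] [ 0.43568549 -0.59680237  1.44626053] [-0.0148228   0.17587173  0.06597173]
```

Request:
play_rows(translation=[[-0.1, 0, 0], [-0.12, 0, 0], [-0.12, 0, 0], [-0.12, 0, 0], [-0.12, 0, 0], [-0.12, 0, 0], [-0.12, 0, 0], [-0.12, 0, 0]], rotation=[[0, 0, 0], [0, 0, 0], [0, 0, 0], [0, 0, 0], [0, 0, 0], [0, 0, 0], [0, 0, 0], [0, 0, 0]], hand=[1, 1, 1, 1, 1, 1, 1, 1])

```text
t: 7.97
eef_pos: [0.4816, 0.037, 0.1016]
eef_rot: [0.753, -0.659, 0.001, -0.001]
wrist_force: [0.3, -5.1, 5.5]
width: 0.021
finger_force: 60.0
```

```bash
python3 - <<'E'
from station import *
from h import *
np.set_printoptions(precision=4,suppress=True)
s=sense();print(s['eef_pos'],s['wrist_force'],s['moment'])
f=grab_frame('scene');im=f['frame'];hsv=cv2.cvtColor(im,cv2.COLOR_BGR2HSV)
m=(hsv[...,2]>170)&(hsv[...,1]>60);m[:,:340]=0;m[:,425:]=0;m[:208]=0;m[280:]=0
w=P(f,big(m)[0].reshape(-1,2),.015)[:,:2].astype('f4');print(cv2.minEnclosingCircle(w))
E
```

```text
[0.4816 0.037  0.1016] [ 0.3403 -5.0629  5.5358] [-0.9721  0.1117  0.1282]
((0.44370973110198975, 0.31419411301612854), 0.0672704204916954)
```

Request:
play_rows(translation=[[0, 0, 0], [0, 0, 0]], rotation=[[0, 0, 0], [0, 0, 0]], hand=[1, 1])

```text
t: 8.18
eef_pos: [0.4816, 0.0373, 0.1013]
eef_rot: [0.752, -0.659, 0.001, -0.001]
wrist_force: [-0.6, 1.8, 2.9]
width: 0.0211
finger_force: 59.7
```

```bash
python3 - <<'E'
from station import *
from h import *
np.set_printoptions(precision=4,suppress=True)
s=sense();print(s['eef_pos'],s['eef_rot'],s['wrist_force'],s['moment'])
f=grab_frame('scene');im=f['frame'];a=cv2.resize(im[150:270,270:430],(800,600),interpolation=cv2.INTER_CUBIC);cv2.imwrite('pics/c5.png',a)
E
```

```text
[0.4816 0.0373 0.1013] [ 0.7524 -0.6587  0.0007 -0.0013] [-0.5533  1.7635  2.9265] [ 1.0168  0.696  -0.0152]
```

View pics/c5.png

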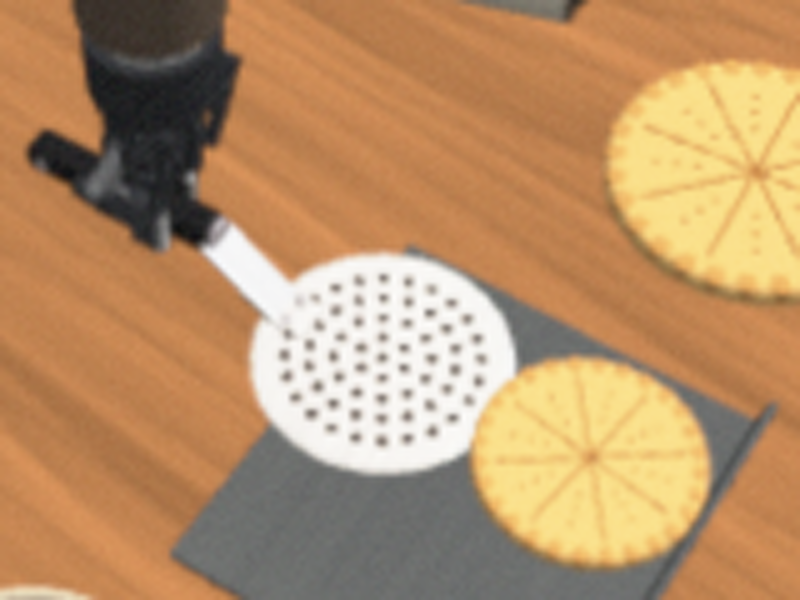

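The crop shows the blade tip just under the shortbread's near rim at (490,400), with the shortbread almost against the turned-up edge. I'll continue slowly.

Request:
play_rows(translation=[[-0.06, 0, 0], [-0.1, 0, 0], [-0.1, 0, 0], [-0.1, 0, 0], [-0.1, 0, 0], [-0.1, 0, 0], [-0.1, 0, 0], [-0.1, 0, 0]], rotation=[[0, 0, 0], [0, 0, 0], [0, 0, 0], [0, 0, 0], [0, 0, 0], [0, 0, 0], [0, 0, 0], [0, 0, 0]], hand=[1, 1, 1, 1, 1, 1, 1, 1])

```text
t: 8.9
eef_pos: [0.4779, 0.0661, 0.102]
eef_rot: [0.752, -0.659, 0.001, -0.001]
wrist_force: [1.5, -6.7, 8.5]
width: 0.0211
finger_force: 60.4
```

Request:
play_rows(translation=[[-0.1, 0, 0], [-0.1, 0, 0], [-0.1, 0, 0], [-0.1, 0, 0], [-0.1, 0, 0], [-0.1, 0, 0], [-0.1, 0, 0], [-0.1, 0, 0]], rotation=[[0, 0, 0], [0, 0, 0], [0, 0, 0], [0, 0, 0], [0, 0, 0], [0, 0, 0], [0, 0, 0], [0, 0, 0]], hand=[1, 1, 1, 1, 1, 1, 1, 1])

```text
t: 9.57
eef_pos: [0.4739, 0.0975, 0.1024]
eef_rot: [0.753, -0.659, 0.002, -0.0]
wrist_force: [1.3, -7.2, 11.3]
width: 0.021
finger_force: 60.9
```

```bash
python3 - <<'E'
from station import *
from h import *
np.set_printoptions(precision=4,suppress=True)
s=sense();print(s['eef_pos'],s['eef_rot'],s['wrist_force'],s['moment'])
f=grab_frame('scene');im=f['frame'];hsv=cv2.cvtColor(im,cv2.COLOR_BGR2HSV)
m=(hsv[...,2]>170)&(hsv[...,1]>60);m[:,:340]=0;m[:,430:]=0;m[:208]=0;m[280:]=0
w=P(f,big(m)[0].reshape(-1,2),.018)[:,:2].astype('f4');print(cv2.minEnclosingCircle(w))
a=cv2.resize(im[150:270,270:430],(800,600),interpolation=cv2.INTER_CUBIC);cv2.imwrite('pics/c6.png',a)
E
```

```text
[0.4739 0.0975 0.1024] [ 0.7526 -0.6585  0.0017 -0.0004] [ 1.3177 -7.2077 11.349 ] [-1.919  -0.0016  0.1118]
((0.416738361120224, 0.34237343072891235), 0.13157138228416443)
```

View pics/c6.png

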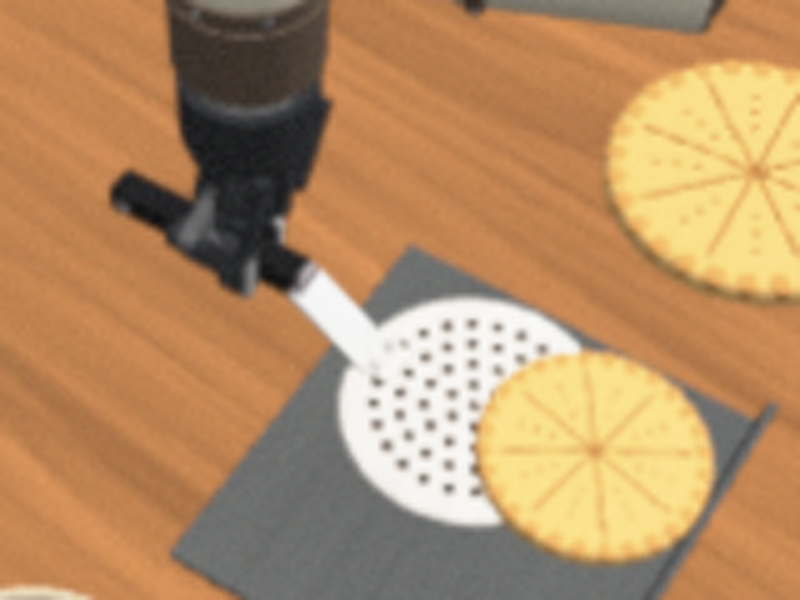

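The blade is about a third of the way under, and the shortbread is up against the edge and still flat. I'll ease the downforce slightly and continue.

Request:
play_rows(translation=[[-0.06, 0, -0.02], [-0.1, 0, 0], [-0.1, 0, 0], [-0.1, 0, 0], [-0.1, 0, 0], [-0.1, 0, 0], [-0.1, 0, 0], [-0.1, 0, 0]], rotation=[[0, 0, 0], [0, 0, 0], [0, 0, 0], [0, 0, 0], [0, 0, 0], [0, 0, 0], [0, 0, 0], [0, 0, 0]], hand=[1, 1, 1, 1, 1, 1, 1, 1])

```text
t: 10.28
eef_pos: [0.4694, 0.1276, 0.1027]
eef_rot: [0.752, -0.659, 0.001, -0.0]
wrist_force: [0.7, -5.7, 9.4]
width: 0.021
finger_force: 60.4
```

Request:
play_rows(translation=[[-0.1, 0, 0], [-0.1, 0, 0], [-0.1, 0, 0], [-0.1, 0, 0], [-0.1, 0, 0], [0, 0, 0]], rotation=[[0, 0, 0], [0, 0, 0], [0, 0, 0], [0, 0, 0], [0, 0, 0], [0, 0, 0]], hand=[1, 1, 1, 1, 1, 1])

```text
t: 10.78
eef_pos: [0.4667, 0.1479, 0.1026]
eef_rot: [0.753, -0.659, 0.001, -0.0]
wrist_force: [-0.6, -2.7, 6.2]
width: 0.0207
finger_force: 60.2
```

```bash
python3 - <<'E'
from station import *
from h import *
np.set_printoptions(precision=4,suppress=True)
s=sense();print(s['eef_pos'],s['eef_rot'],s['wrist_force'],s['moment'])
f=grab_frame('scene');im=f['frame']
a=cv2.resize(im[150:270,290:450],(800,600),interpolation=cv2.INTER_CUBIC);cv2.imwrite('pics/c7.png',a)
E
```

```text
[0.4667 0.1479 0.1026] [ 0.7525 -0.6586  0.0012 -0.0002] [-0.576  -2.7386  6.182 ] [-0.7543  0.2289  0.0418]
```

View pics/c7.png

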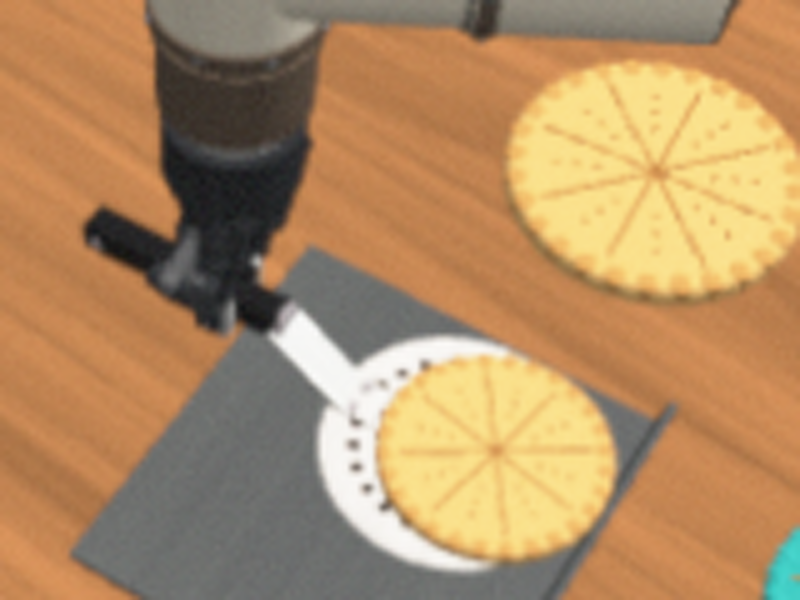

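The blade is mostly under. The shortbread centre at (497,479, base) is about 25 mm ahead of the blade centre at (455,452), and it is straight on the axis. I'll push 12 mm more, back off 4 mm from the edge, then lift slowly.

Request:
play_rows(translation=[[-0.1, 0, 0], [-0.1, 0, 0], [-0.1, 0, 0], [0, 0, 0], [0.05, 0, 0], [0.05, 0, 0], [0, 0, -0.03], [0, 0, -0.05]], rotation=[[0, 0, 0], [0, 0, 0], [0, 0, 0], [0, 0, 0], [0, 0, 0], [0, 0, 0], [0, 0, 0], [0, 0, 0]], hand=[1, 1, 1, 1, 1, 1, 1, 1])

```text
t: 11.5
eef_pos: [0.4652, 0.156, 0.1047]
eef_rot: [0.752, -0.659, 0.001, 0.0]
wrist_force: [-1.0, -0.5, -3.6]
width: 0.0211
finger_force: 58.7
```

Request:
play_rows(translation=[[0, 0, -0.08], [0, 0, -0.1], [0, 0, -0.1], [0, 0, -0.1], [0, 0, -0.1], [0, 0, -0.1], [0, 0, -0.05], [0, 0, 0]], rotation=[[0, -0.05, 0], [0, -0.1, 0], [0, -0.1, 0], [0, -0.1, 0], [0, -0.1, 0], [0, 0, 0], [0, 0, 0], [0, 0, 0]], hand=[1, 1, 1, 1, 1, 1, 1, 1])

```text
t: 12.17
eef_pos: [0.4659, 0.156, 0.1312]
eef_rot: [0.752, -0.659, -0.012, -0.013]
wrist_force: [0.9, -0.2, -4.0]
width: 0.0208
finger_force: 58.7
```

```bash
cat >> h.py <<'E'
def sbpix(im,roi):
    hsv=cv2.cvtColor(im,cv2.COLOR_BGR2HSV);m=(hsv[...,2]>170)&(hsv[...,1]>60)&(hsv[...,1]<190)&(hsv[...,0]>15)&(hsv[...,0]<32)
    k=np.zeros_like(m);k[roi[2]:roi[3],roi[0]:roi[1]]=1
    return big(m&k)[0].reshape(-1,2)
E
python3 - <<'E'
from station import *
from h import *
np.set_printoptions(precision=4,suppress=True)
s=sense();print(s['eef_pos'],s['eef_rot'],s['wrist_force'],s['moment'])
f={n:grab_frame(n) for n in('scene','top')}
c=sbpix(f['scene']['frame'],(345,425,200,285)); e=cv2.fitEllipse(c);print('scene',e,len(c))
for h in(.03,.05,.07): print(h,cv2.minEnclosingCircle(P(f['scene'],c,h)[:,:2].astype('f4')))
c=sbpix(f['top']['frame'],(210,300,190,262));print('top',cv2.fitEllipse(c),len(c), c.min(0),c.max(0))
x,r=tri(f,{'scene':e[0],'top':cv2.fitEllipse(c)[0]});print(x,r)
T=Ro.from_quat(s['eef_rot']);print('sb top centre in tool',T.inv().apply(x-s['eef_pos']))
E
```

```text
[0.4659 0.156  0.1312] [ 0.7523 -0.6586 -0.0124 -0.0133] [ 0.9183 -0.2369 -3.9578] [-0.6169 -0.0911  0.029 ]
scene ((390.1522521972656, 235.08627319335938), (40.8663330078125, 48.76573181152344), 101.79591369628906) 131
0.03 ((0.4299961030483246, 0.3095424771308899), 0.06838525831699371)
0.05 ((0.44191256165504456, 0.3150498569011688), 0.06699154525995255)
0.07 ((0.4538290500640869, 0.3205571472644806), 0.06559783220291138)
top ((234.14317321777344, 218.63729858398438), (23.546838760375977, 50.612464904785156), 58.471954345703125) 110 [215 204] [260 239]
[0.4635 0.3274 0.0843] 0.0008520470374484071
sb top centre in tool [-0.1684 -0.0201  0.0531]
```

Wrist force −4.0 N matches peel plus shortbread (3.9 N), so it is being carried. I'll lift higher, then move over to the rack with gentle ramps.

Request:
play_rows(translation=[[0, 0, -0.1], [0, 0, -0.2], [0, 0, -0.3], [0, 0, -0.35], [0, 0, -0.35], [0, 0, -0.3], [0, 0, -0.2], [0, 0, -0.1]], rotation=[[0, 0, 0], [0, 0, 0], [0, 0, 0], [0, 0, 0], [0, 0, 0], [0, 0, 0], [0, 0, 0], [0, 0, 0]], hand=[1, 1, 1, 1, 1, 1, 1, 1])

```text
t: 12.93
eef_pos: [0.4661, 0.1534, 0.2081]
eef_rot: [0.752, -0.658, -0.012, -0.014]
wrist_force: [0.5, 0.2, -4.1]
width: 0.0214
finger_force: 58.7
```

```bash
python3 - <<'E'
from station import *
from h import *
np.set_printoptions(precision=4,suppress=True)
s=sense();print(s['t'],s['eef_pos'],s['eef_rot'],s['wrist_force'],s['joints'])
f=grab_frame('scene');c=sbpix(f['frame'],(345,435,170,285)); e=cv2.fitEllipse(c);print(e)
T=Ro.from_quat(s['eef_rot'])
for h in(.12,.13,.14,.15): w=P(f,[e[0]],h)[0];print(h,T.inv().apply(w-s['eef_pos']))
E
```

```text
12.9333 [0.4661 0.1534 0.2081] [ 0.7524 -0.6585 -0.0122 -0.0139] [ 0.4519  0.1597 -4.0848] [ 0.6348  0.2524 -0.4413 -0.0396 -0.8556 -0.4763]
((402.70269775390625, 204.2876434326172), (49.77473831176758, 85.83875274658203), 37.45512771606445)
0.12 [-0.1588  0.059   0.0937]
0.13 [-0.1613  0.0515  0.0839]
0.14 [-0.1638  0.0441  0.074 ]
0.15 [-0.1662  0.0367  0.0641]
```

Request:
play_rows(translation=[[0.08, 0, 0], [0.16, 0, 0], [0.24, 0, 0], [0.32, 0, 0], [0.4, 0, 0], [0.45, 0, 0], [0.5, 0, 0], [0.5, 0, 0]], rotation=[[0, 0, 0], [0, 0, 0], [0, 0, 0], [0, 0, 0], [0, 0, 0], [0, 0, 0], [0, 0, 0], [0, 0, 0]], hand=[1, 1, 1, 1, 1, 1, 1, 1])

```text
t: 13.65
eef_pos: [0.4795, 0.0465, 0.2019]
eef_rot: [0.752, -0.659, -0.013, -0.012]
wrist_force: [0.1, 0.6, -3.4]
width: 0.0212
finger_force: 58.7
```

Request:
play_rows(translation=[[0.5, 0.06, 0], [0.5, 0.06, 0], [0.5, 0.06, 0], [0.5, 0.06, 0], [0.5, 0.06, 0], [0.5, 0.06, 0], [0.5, 0.06, 0], [0.5, 0.06, 0]], rotation=[[0, 0, 0], [0, 0, 0], [0, 0, 0], [0, 0, 0], [0, 0, 0], [0, 0, 0], [0, 0, 0], [0, 0, 0]], hand=[1, 1, 1, 1, 1, 1, 1, 1])

```text
t: 14.32
eef_pos: [0.4815, -0.1147, 0.1963]
eef_rot: [0.752, -0.659, -0.013, -0.012]
wrist_force: [-0.1, 0.5, -3.9]
width: 0.0208
finger_force: 58.7
```

Request:
play_rows(translation=[[0.5, 0, 0], [0.5, 0, 0], [0.5, 0, 0], [0.5, 0, 0], [0.5, 0, 0], [0.5, 0, 0], [0.5, 0, 0], [0.5, 0, 0]], rotation=[[0, 0, 0], [0, 0, 0], [0, 0, 0], [0, 0, 0], [0, 0, 0], [0, 0, 0], [0, 0, 0], [0, 0, 0]], hand=[1, 1, 1, 1, 1, 1, 1, 1])

```text
t: 14.98
eef_pos: [0.5027, -0.2732, 0.1903]
eef_rot: [0.752, -0.659, -0.013, -0.013]
wrist_force: [0.2, -0.2, -3.7]
width: 0.021
finger_force: 58.7
```

Request:
play_rows(translation=[[0.5, 0, 0], [0.5, 0, 0], [0.5, 0, 0], [0.5, 0, 0], [0.5, 0, 0], [0.5, 0, 0], [0.5, 0, 0], [0.5, 0, 0]], rotation=[[0, 0, 0], [0, 0, 0], [0, 0, 0], [0, 0, 0], [0, 0, 0], [0, 0, 0], [0, 0, 0], [0, 0, 0]], hand=[1, 1, 1, 1, 1, 1, 1, 1])

```text
t: 15.65
eef_pos: [0.5236, -0.4317, 0.1842]
eef_rot: [0.752, -0.659, -0.013, -0.013]
wrist_force: [0.5, 1.2, -3.8]
width: 0.021
finger_force: 58.7
```

Request:
play_rows(translation=[[0.5, 0, 0], [0.45, 0, 0], [0.4, 0, 0], [0.32, 0, 0], [0.24, 0, 0], [0.16, 0, 0], [0.08, 0, 0], [0, 0, 0]], rotation=[[0, 0, 0.1], [0, 0, 0.2], [0, 0, 0.2], [0, 0, 0.2], [0, 0, 0.2], [0, 0, 0.2], [0, 0, 0.1], [0, 0, 0]], hand=[1, 1, 1, 1, 1, 1, 1, 1])

```text
t: 16.32
eef_pos: [0.533, -0.5158, 0.1818]
eef_rot: [0.719, -0.694, -0.013, -0.012]
wrist_force: [-0.9, 0.2, -4.1]
width: 0.0211
finger_force: 58.7
```

```bash
python3 - <<'E'
from station import *
from h import *
np.set_printoptions(precision=4,suppress=True)
s=sense();print(s['t'],s['eef_pos'],s['eef_rot'],s['wrist_force'],s['joints'])
f={n:grab_frame(n) for n in('scene','top')}
T=Ro.from_quat(s['eef_rot']);p=s['eef_pos']+T.apply([-.16,0,.079]);print('pred',p)
e={}
for n in f:
    g=f[n];q=cv2.projectPoints(p.reshape(1,3),cv2.Rodrigues(g['R'])[0],g['t'],g['intrinsics'],np.array(g['dist']))[0].ravel();a,b=q.astype(int)
    im=g['frame'];c=sbpix(im,(max(a-45,0),a+45,max(b-45,0),b+45));e[n]=cv2.fitEllipse(c);print(n,q,e[n],len(c)); cv2.imwrite(f'pics/{n}8.png',im)
x,r=tri(f,{n:e[n][0] for n in e});print(x,r,'tool',T.inv().apply(x-s['eef_pos']))
u=np.radians(92);d=np.array([np.cos(u),np.sin(u)]);rk=np.array([.527,-.339])
for n,h in(('high',.128),('low',.070)):
    print(n,rel(s,[*(rk+.045*d-.22*d),h],u))
E
```

```text
16.3167 [ 0.533  -0.5158  0.1818] [ 0.7195 -0.6943 -0.0135 -0.012 ] [-0.8569  0.165  -4.1385] [-0.5611  0.6805  0.2176 -0.0322 -1.1296  0.6108]
pred [ 0.5271 -0.3532  0.1086]
scene [200.1426 123.5372] ((200.72581481933594, 125.2585678100586), (27.75373649597168, 41.66539764404297), 74.80268096923828) 102
top [503.8255 198.926 ] ((502.8202819824219, 200.96694946289062), (46.4526252746582, 49.249210357666016), 163.2307586669922) 141
[ 0.524  -0.3566  0.0967] 0.0011645303033062104 tool [-0.1563  0.0032  0.0908]
high (array([-0.0486, -0.0053, -0.0034]), array([0.0171, 0.4511, 0.0095]))
low (array([ 0.0038, -0.0073,  1.4457]), array([0.0171, 0.4511, 0.0095]))
```

Request:
play_rows(translation=[[-0.05, 0, 0], [-0.05, 0, 0], [-0.05, 0, 0], [-0.05, 0, 0], [-0.05, 0, 0], [-0.05, 0, 0], [-0.05, 0, 0], [-0.05, 0, 0]], rotation=[[0, 0.1, 0], [0, 0.2, 0], [0, 0.25, 0], [0, 0.3, 0], [0, 0.3, 0], [0, 0.25, 0], [0, 0.2, 0], [0, 0.1, 0]], hand=[1, 1, 1, 1, 1, 1, 1, 1])

```text
t: 17.08
eef_pos: [0.5327, -0.4982, 0.1823]
eef_rot: [0.719, -0.693, 0.036, 0.035]
wrist_force: [-0.2, -0.8, -3.9]
width: 0.0212
finger_force: 58.7
```

```bash
cat > m.py <<'E'
from station import *
from h import *
np.set_printoptions(precision=4,suppress=True)
s=sense();print(s['t'],s['eef_pos'],s['eef_rot'],s['wrist_force'],s['moment'])
f={n:grab_frame(n) for n in('scene','top')}
T=Ro.from_quat(s['eef_rot']);print('tool pitch',np.degrees(np.arcsin((T.apply([1,0,0]))[2])))
e={}
for n,(a,b) in dict(scene=(200,130),top=(500,202)).items():
    im=f[n]['frame'];c=sbpix(im,(a-55,a+55,b-55,b+55));e[n]=cv2.fitEllipse(c)[0];print(n,cv2.fitEllipse(c),len(c))
x,r=tri(f,e);print('sb top',x,r,'tool',T.inv().apply(x-s['eef_pos']))
# tilt about world x: choose pitch for which top-view contour on the tilted plane is a circle r=65mm
for n in f:
    im=f[n]['frame'];a,b=np.int32(e[n]);c=sbpix(im,(a-55,a+55,b-55,b+55)); g=f[n]
    q=cv2.undistortPoints(c.astype(float).reshape(-1,1,2),g['intrinsics'],np.array(g['dist'])).reshape(-1,2);D=np.c_[q,np.ones(len(q))]@g['R'];C=-g['R'].T@g['t']
    o=[]
    for ph in range(-5,40,5):
        N=np.array([0,np.sin(np.radians(ph)),np.cos(np.radians(ph))]);w=C+D*(((x-C)@N)/(D@N))[:,None];rr=np.linalg.norm(w-w.mean(0),axis=1);o.append((ph,round(rr.std()*1e3,2)))
    print(n,o)
E
python3 m.py
```

```text
17.0833 [ 0.5327 -0.4982  0.1823] [ 0.7195 -0.6927  0.0359  0.0355] [-0.1682 -0.7771 -3.9279] [-0.0325 -0.0231 -0.0104]
tool pitch 5.787963534143165
scene ((203.33309936523438, 130.6296844482422), (30.91844367980957, 41.415626525878906), 80.91185760498047) 105
top ((497.2131042480469, 201.6123046875), (46.95090103149414, 48.292598724365234), 3.5960514545440674) 145
sb top [ 0.5243 -0.3497  0.0778] 0.0013252832508368062 tool [-0.1584  0.0027  0.089 ]
scene [(-5, np.float64(6.31)), (0, np.float64(3.73)), (5, np.float64(2.15)), (10, np.float64(2.06)), (15, np.float64(2.93)), (20, np.float64(3.91)), (25, np.float64(4.8)), (30, np.float64(5.56)), (35, np.float64(6.21))]
top [(-5, np.float64(2.64)), (0, np.float64(2.16)), (5, np.float64(2.06)), (10, np.float64(2.15)), (15, np.float64(2.28)), (20, np.float64(2.37)), (25, np.float64(2.4)), (30, np.float64(2.35)), (35, np.float64(2.26))]
```

Request:
play_rows(translation=[[0, 0, 0.05], [0, 0, 0.08], [0, 0, 0.1], [0, 0, 0.1], [0, 0, 0.1], [0, 0, 0.08], [0, 0, 0.05], [0, 0, 0]], rotation=[[0, 0, 0], [0, 0, 0], [0, 0, 0], [0, 0, 0], [0, 0, 0], [0, 0, 0], [0, 0, 0], [0, 0, 0]], hand=[1, 1, 1, 1, 1, 1, 1, 1])

```text
t: 17.85
eef_pos: [0.5325, -0.5015, 0.1588]
eef_rot: [0.719, -0.693, 0.035, 0.035]
wrist_force: [-0.3, -0.1, -3.1]
width: 0.0211
finger_force: 58.7
```

Request:
play_rows(translation=[[0, 0, 0.04], [0, 0, 0.04], [0, 0, 0.02], [0, 0, 0]], rotation=[[0, 0, 0], [0, 0, 0], [0, 0, 0], [0, 0, 0]], hand=[1, 1, 1, 1])

```text
t: 18.18
eef_pos: [0.5327, -0.5019, 0.1556]
eef_rot: [0.719, -0.693, 0.036, 0.035]
wrist_force: [0.1, -0.5, -3.8]
width: 0.0208
finger_force: 58.7
```

```bash
python3 m.py
```

```text
18.1833 [ 0.5327 -0.5019  0.1556] [ 0.7191 -0.6932  0.0356  0.0351] [ 0.064  -0.5327 -3.7967] [-0.1359 -0.0081  0.055 ]
tool pitch 5.731432691176614
scene ((204.3739471435547, 136.3828887939453), (30.45735740661621, 40.79331970214844), 80.24994659423828) 104
top ((494.72418212890625, 202.58395385742188), (46.3037109375, 47.42774963378906), 162.07872009277344) 138
sb top [ 0.5245 -0.3547  0.0495] 0.0010066344111447911 tool [-0.1573  0.0026  0.0909]
scene [(-5, np.float64(5.78)), (0, np.float64(3.28)), (5, np.float64(1.83)), (10, np.float64(2.0)), (15, np.float64(2.98)), (20, np.float64(3.98)), (25, np.float64(4.86)), (30, np.float64(5.61)), (35, np.float64(6.24))]
top [(-5, np.float64(2.34)), (0, np.float64(1.75)), (5, np.float64(1.61)), (10, np.float64(1.73)), (15, np.float64(1.9)), (20, np.float64(2.03)), (25, np.float64(2.08)), (30, np.float64(2.06)), (35, np.float64(2.0))]
```

Request:
play_rows(translation=[[-0.02, 0, -0.04], [-0.04, 0, -0.09], [-0.05, 0, -0.11], [-0.05, 0, -0.11], [-0.05, 0, -0.11], [-0.05, 0, -0.11], [-0.04, 0, -0.09], [-0.02, 0, -0.04]], rotation=[[0, 0.1, 0], [0, 0.2, 0], [0, 0.25, 0], [0, 0.25, 0], [0, 0.25, 0], [0, 0.25, 0], [0, 0.2, 0], [0, 0.1, 0]], hand=[1, 1, 1, 1, 1, 1, 1, 1])

```text
t: 18.95
eef_pos: [0.5323, -0.4843, 0.1824]
eef_rot: [0.716, -0.689, 0.082, 0.08]
wrist_force: [0.3, -0.5, -4.0]
width: 0.0213
finger_force: 58.8
```

```bash
python3 m.py
```

```text
18.95 [ 0.5323 -0.4843  0.1824] [ 0.7155 -0.6891  0.0823  0.0797] [ 0.2519 -0.5286 -4.0327] [0.2243 0.0078 0.0469]
tool pitch 13.163685268879432
scene ((204.376953125, 134.9576416015625), (33.02516555786133, 41.03767776489258), 86.64393615722656) 109
top ((487.0404052734375, 201.1987762451172), (30.3970890045166, 50.182899475097656), 9.403014183044434) 126
sb top [ 0.5298 -0.3286  0.0743] 0.00797142182877153 tool [-0.1762 -0.0035  0.0698]
scene [(-5, np.float64(8.23)), (0, np.float64(5.48)), (5, np.float64(3.43)), (10, np.float64(2.11)), (15, np.float64(1.82)), (20, np.float64(2.36)), (25, np.float64(3.11)), (30, np.float64(3.83)), (35, np.float64(4.47))]
top [(-5, np.float64(9.81)), (0, np.float64(10.03)), (5, np.float64(10.2)), (10, np.float64(10.32)), (15, np.float64(10.38)), (20, np.float64(10.39)), (25, np.float64(10.33)), (30, np.float64(10.2)), (35, np.float64(10.01))]
```

Request:
play_rows(translation=[[-0.025, 0, -0.05], [-0.025, 0, -0.05], [-0.025, 0, -0.05], [-0.025, 0, -0.05], [-0.025, 0, -0.05], [0, 0, 0]], rotation=[[0, 0.12, 0], [0, 0.12, 0], [0, 0.12, 0], [0, 0.12, 0], [0, 0.12, 0], [0, 0, 0]], hand=[1, 1, 1, 1, 1, 1])

```text
t: 19.55
eef_pos: [0.5319, -0.4773, 0.1903]
eef_rot: [0.713, -0.687, 0.099, 0.096]
wrist_force: [-0.6, 1.6, -4.9]
width: 0.0211
finger_force: 58.8
```

```bash
python3 m.py | grep -v top
```

```text
19.55 [ 0.5319 -0.4773  0.1903] [ 0.7133 -0.6871  0.099   0.0962] [-0.6482  1.57   -4.893 ] [ 0.4796 -0.0265 -0.0214]
tool pitch 15.868222158893449
scene ((204.5072784423828, 134.8283233642578), (33.235687255859375, 41.42869186401367), 89.08251953125) 113
scene [(-5, np.float64(8.77)), (0, np.float64(5.92)), (5, np.float64(3.79)), (10, np.float64(2.36)), (15, np.float64(1.9)), (20, np.float64(2.32)), (25, np.float64(3.04)), (30, np.float64(3.75)), (35, np.float64(4.4))]
```

Request:
play_rows(translation=[[-0.025, 0, -0.05], [-0.025, 0, -0.05], [-0.025, 0, -0.05], [-0.025, 0, -0.05], [0, 0, 0], [0, 0, 0]], rotation=[[0, 0.12, 0], [0, 0.12, 0], [0, 0.12, 0], [0, 0.12, 0], [0, 0, 0], [0, 0, 0]], hand=[1, 1, 1, 1, 1, 1])

```text
t: 20.15
eef_pos: [0.5316, -0.4714, 0.1966]
eef_rot: [0.711, -0.685, 0.112, 0.109]
wrist_force: [-0.4, 0.3, -4.6]
width: 0.0207
finger_force: 58.8
```

```bash
python3 m.py | grep -v top
```

```text
20.15 [ 0.5316 -0.4714  0.1966] [ 0.7112 -0.6853  0.1125  0.1091] [-0.409   0.3403 -4.6106] [ 0.5792 -0.0257  0.0067]
tool pitch 18.031861802423197
scene ((205.36651611328125, 135.349609375), (33.768436431884766, 41.156864166259766), 91.95758819580078) 108
scene [(-5, np.float64(9.5)), (0, np.float64(6.56)), (5, np.float64(4.31)), (10, np.float64(2.64)), (15, np.float64(1.67)), (20, np.float64(1.71)), (25, np.float64(2.35)), (30, np.float64(3.07)), (35, np.float64(3.73))]
```

Request:
play_rows(translation=[[-0.025, 0, -0.05], [-0.025, 0, -0.05], [-0.025, 0, -0.05], [-0.02, 0, -0.04], [0, 0, 0], [0, 0, 0]], rotation=[[0, 0.12, 0], [0, 0.12, 0], [0, 0.12, 0], [0, 0.1, 0], [0, 0, 0], [0, 0, 0]], hand=[1, 1, 1, 1, 1, 1])

```text
t: 20.75
eef_pos: [0.5315, -0.4653, 0.2026]
eef_rot: [0.709, -0.683, 0.126, 0.122]
wrist_force: [-0.1, -0.0, -3.8]
width: 0.0212
finger_force: 58.7
```

```bash
python3 m.py | grep -v top
```

```text
20.75 [ 0.5315 -0.4653  0.2026] [ 0.709  -0.6832  0.1256  0.1217] [-0.0646 -0.0343 -3.8191] [0.706  0.0198 0.0036]
tool pitch 20.14320948281083
scene ((216.5576934814453, 145.40823364257812), (34.75831985473633, 41.230770111083984), 96.91569519042969) 111
scene [(-5, np.float64(9.61)), (0, np.float64(6.78)), (5, np.float64(4.56)), (10, np.float64(2.83)), (15, np.float64(1.61)), (20, np.float64(1.26)), (25, np.float64(1.78)), (30, np.float64(2.51)), (35, np.float64(3.21))]
```

```bash
python3 m.py | grep -v top
```

```text
20.85 [ 0.5316 -0.4656  0.2027] [ 0.7089 -0.6833  0.1258  0.1216] [-0.0849  0.0385 -2.3882] [ 0.6943  0.032  -0.0091]
tool pitch 20.148433435919813
scene ((217.5940399169922, 146.24215698242188), (34.917964935302734, 41.1735954284668), 97.12772369384766) 109
scene [(-5, np.float64(9.65)), (0, np.float64(6.88)), (5, np.float64(4.71)), (10, np.float64(3.03)), (15, np.float64(1.86)), (20, np.float64(1.46)), (25, np.float64(1.86)), (30, np.float64(2.52)), (35, np.float64(3.19))]
```

The shortbread slid about 45 mm and stopped with its front on the wires; the wrist load dropped to −2.4 N. Now I'll retreat while lowering, so it settles.

Request:
play_rows(translation=[[0.04, 0, 0.03], [0.08, 0, 0.06], [0.08, 0, 0.06], [0.08, 0, 0.06], [0.08, 0, 0.06], [0.08, 0, 0.06], [0.08, 0, 0.06], [0.04, 0, 0.03]], rotation=[[0, 0, 0], [0, 0, 0], [0, 0, 0], [0, 0, 0], [0, 0, 0], [0, 0, 0], [0, 0, 0], [0, 0, 0]], hand=[1, 1, 1, 1, 1, 1, 1, 1])

```text
t: 21.62
eef_pos: [0.5323, -0.493, 0.194]
eef_rot: [0.709, -0.683, 0.125, 0.122]
wrist_force: [-0.2, 0.5, -3.4]
width: 0.0211
finger_force: 58.9
```

```bash
python3 m.py
```

```text
21.6167 [ 0.5323 -0.493   0.194 ] [ 0.7088 -0.6834  0.1253  0.1218] [-0.2173  0.5426 -3.4345] [ 0.7427  0.0434 -0.0175]
tool pitch 20.125782536579585
scene ((217.28640747070312, 147.71383666992188), (32.459312438964844, 41.10060119628906), 86.54740142822266) 109
top ((469.8652038574219, 204.2122802734375), (43.050926208496094, 48.34231185913086), 148.93148803710938) 139
sb top [ 0.522  -0.2932  0.035 ] 0.0038129511643218983 tool [-0.2425  0.0028  0.0805]
scene [(-5, np.float64(7.04)), (0, np.float64(4.54)), (5, np.float64(2.76)), (10, np.float64(1.91)), (15, np.float64(2.18)), (20, np.float64(2.93)), (25, np.float64(3.72)), (30, np.float64(4.44)), (35, np.float64(5.07))]
top [(-5, np.float64(4.93)), (0, np.float64(4.94)), (5, np.float64(5.07)), (10, np.float64(5.22)), (15, np.float64(5.37)), (20, np.float64(5.49)), (25, np.float64(5.57)), (30, np.float64(5.63)), (35, np.float64(5.69))]
```

Request:
play_rows(translation=[[0.04, 0, 0.03], [0.06, 0, 0.05], [0.06, 0, 0.05], [0.06, 0, 0.05], [0.06, 0, 0.05], [0.06, 0, 0.05], [0.04, 0, 0.03], [0, 0, 0]], rotation=[[0, 0, 0], [0, 0, 0], [0, 0, 0], [0, 0, 0], [0, 0, 0], [0, 0, 0], [0, 0, 0], [0, 0, 0]], hand=[1, 1, 1, 1, 1, 1, 1, 1])

```text
t: 22.38
eef_pos: [0.5331, -0.5114, 0.1878]
eef_rot: [0.709, -0.683, 0.125, 0.122]
wrist_force: [-1.7, -1.6, -2.2]
width: 0.0209
finger_force: 58.9
```

```bash
python3 m.py
```

```text
22.3833 [ 0.5331 -0.5114  0.1878] [ 0.7088 -0.6834  0.1255  0.1218] [-1.6546 -1.5889 -2.1614] [ 0.5279  0.0519 -0.033 ]
tool pitch 20.138351012385296
scene ((217.4650115966797, 148.78709411621094), (30.478715896606445, 40.81177520751953), 82.12303161621094) 107
top ((471.41070556640625, 203.6691131591797), (46.173423767089844, 47.55818557739258), 146.3808135986328) 137
sb top [ 0.5225 -0.2981  0.0279] 0.0011335176394718927 tool [-0.2555  0.0026  0.0766]
scene [(-5, np.float64(5.29)), (0, np.float64(3.18)), (5, np.float64(2.17)), (10, np.float64(2.47)), (15, np.float64(3.32)), (20, np.float64(4.21)), (25, np.float64(5.0)), (30, np.float64(5.69)), (35, np.float64(6.28))]
top [(-5, np.float64(2.01)), (0, np.float64(1.57)), (5, np.float64(1.55)), (10, np.float64(1.73)), (15, np.float64(1.93)), (20, np.float64(2.07)), (25, np.float64(2.15)), (30, np.float64(2.2)), (35, np.float64(2.27))]
```

Request:
play_rows(translation=[[0.01, 0, 0.03], [0.01, 0, 0.04], [0.01, 0, 0.04], [0.01, 0, 0.03], [0, 0, 0], [0, 0, 0]], rotation=[[0, 0, 0], [0, 0, 0], [0, 0, 0], [0, 0, 0], [0, 0, 0], [0, 0, 0]], hand=[1, 1, 1, 1, 1, 1])

```text
t: 22.98
eef_pos: [0.5334, -0.5143, 0.1836]
eef_rot: [0.709, -0.683, 0.126, 0.122]
wrist_force: [-0.4, 1.6, -0.0]
width: 0.0209
finger_force: 59.4
```

```bash
python3 m.py
```

```text
22.9833 [ 0.5334 -0.5143  0.1836] [ 0.7089 -0.6832  0.1257  0.1216] [-0.4302  1.612  -0.0093] [1.4598 0.1184 0.0527]
tool pitch 20.148667786554878
scene ((217.50701904296875, 148.95556640625), (30.011232376098633, 40.68940734863281), 81.63170623779297) 104
top ((471.3304748535156, 203.57969665527344), (46.14474105834961, 47.5063362121582), 154.5528106689453) 135
sb top [ 0.5227 -0.2979  0.0274] 0.0010190653022723595 tool [-0.2571  0.0026  0.072 ]
scene [(-5, np.float64(4.76)), (0, np.float64(2.63)), (5, np.float64(1.75)), (10, np.float64(2.37)), (15, np.float64(3.39)), (20, np.float64(4.35)), (25, np.float64(5.19)), (30, np.float64(5.9)), (35, np.float64(6.52))]
top [(-5, np.float64(1.66)), (0, np.float64(1.14)), (5, np.float64(1.14)), (10, np.float64(1.37)), (15, np.float64(1.58)), (20, np.float64(1.71)), (25, np.float64(1.76)), (30, np.float64(1.75)), (35, np.float64(1.76))]
```

Request:
play_rows(translation=[[0.04, 0, 0.005], [0.075, 0, 0.026], [0.075, 0, 0.026], [0.075, 0, 0.026], [0.075, 0, 0.026], [0.075, 0, 0.026], [0.075, 0, 0.026], [0.075, 0, 0.026]], rotation=[[0, 0, 0], [0, 0, 0], [0, 0, 0], [0, 0, 0], [0, 0, 0], [0, 0, 0], [0, 0, 0], [0, 0, 0]], hand=[1, 1, 1, 1, 1, 1, 1, 1])

```text
t: 23.75
eef_pos: [0.5341, -0.5385, 0.184]
eef_rot: [0.709, -0.683, 0.126, 0.122]
wrist_force: [-0.4, 1.5, -0.2]
width: 0.0211
finger_force: 59.4
```

Request:
play_rows(translation=[[0.1, 0, 0.034], [0.1, 0, 0.034], [0.1, 0, 0.034], [0.1, 0, 0.034], [0.1, 0, 0.034], [0.1, 0, 0.034], [0.1, 0, 0.034], [0, 0, 0]], rotation=[[0, 0, 0], [0, 0, 0], [0, 0, 0], [0, 0, 0], [0, 0, 0], [0, 0, 0], [0, 0, 0], [0, 0, 0]], hand=[1, 1, 1, 1, 1, 1, 1, 1])

```text
t: 24.42
eef_pos: [0.5353, -0.5688, 0.1851]
eef_rot: [0.709, -0.683, 0.126, 0.122]
wrist_force: [0.3, -1.6, 0.2]
width: 0.0209
finger_force: 59.4
```

```bash
python3 m.py
```

```text
24.4167 [ 0.5353 -0.5688  0.1851] [ 0.7088 -0.6833  0.1261  0.1219] [ 0.3344 -1.5958  0.2426] [0.4967 0.2243 0.0284]
tool pitch 20.20289256609017
scene ((217.633544921875, 149.59304809570312), (28.869287490844727, 40.62944412231445), 78.8447036743164) 102
top ((471.2496032714844, 203.75839233398438), (45.22850036621094, 47.098358154296875), 161.0487518310547) 132
sb top [ 0.5225 -0.2989  0.0237] 0.0008509698057967974 tool [-0.3093  0.0029  0.0582]
scene [(-5, np.float64(3.73)), (0, np.float64(2.11)), (5, np.float64(2.2)), (10, np.float64(3.21)), (15, np.float64(4.27)), (20, np.float64(5.21)), (25, np.float64(6.01)), (30, np.float64(6.69)), (35, np.float64(7.27))]
top [(-5, np.float64(1.34)), (0, np.float64(0.96)), (5, np.float64(1.16)), (10, np.float64(1.48)), (15, np.float64(1.72)), (20, np.float64(1.86)), (25, np.float64(1.88)), (30, np.float64(1.82)), (35, np.float64(1.75))]
```

The shortbread is off and lying nearly flat at about (0.5225, −0.299), which is 41 mm from the rack centre in y and inside the limit. I'll lift the tip clear, back away and raise.

Request:
play_rows(translation=[[0.03, 0, -0.03], [0.1, 0, 0.02], [0.15, 0, 0.03], [0.2, 0, 0.05], [0.2, 0, 0], [0.2, 0, -0.3], [0.2, 0, -0.5], [0.2, 0, -0.5]], rotation=[[0, 0, 0], [0, 0, 0], [0, 0, 0], [0, 0, 0], [0, 0, 0], [0, 0, 0], [0, 0, 0], [0, 0, 0]], hand=[1, 1, 1, 1, 1, 1, 1, 1])

```text
t: 25.18
eef_pos: [0.5359, -0.5996, 0.2477]
eef_rot: [0.709, -0.684, 0.124, 0.122]
wrist_force: [0.9, 0.0, -2.3]
width: 0.0213
finger_force: 58.9
```

```bash
python3 m.py; python3 - <<'E'
from station import *
from h import *
s=sense();print(rel(s,[.25,-.595,.15],np.radians(92),0))
E
```

```text
25.1833 [ 0.5359 -0.5996  0.2477] [ 0.7089 -0.6836  0.1242  0.1218] [ 0.883   0.0156 -2.2751] [ 0.6831 -0.0499  0.0167]
tool pitch 20.033599369807597
scene ((217.58642578125, 149.57151794433594), (28.73459243774414, 40.577667236328125), 78.67960357666016) 102
top ((471.2181701660156, 203.74949645996094), (45.32301330566406, 47.07173156738281), 157.22804260253906) 132
sb top [ 0.5226 -0.2989  0.0238] 0.000956779515561279 tool [-0.3595  0.0019  0.1072]
scene [(-5, np.float64(3.96)), (0, np.float64(2.49)), (5, np.float64(2.57)), (10, np.float64(3.47)), (15, np.float64(4.47)), (20, np.float64(5.37)), (25, np.float64(6.15)), (30, np.float64(6.82)), (35, np.float64(7.38))]
top [(-5, np.float64(1.42)), (0, np.float64(0.98)), (5, np.float64(1.11)), (10, np.float64(1.41)), (15, np.float64(1.65)), (20, np.float64(1.79)), (25, np.float64(1.83)), (30, np.float64(1.8)), (35, np.float64(1.76))]
(array([-0.80943735,  7.19688077,  0.98993712]), array([-0.08460569, -4.47852021,  0.01285598]))
```

Request:
play_rows(translation=[[0, 0.4, 0], [0, 0.8, 0], [0, 1, 0], [0, 1, 0], [0, 1, 0], [0, 1, 0], [0, 1, 0], [0, 0.6, 0]], rotation=[[0, -0.3, 0], [0, -0.6, 0], [0, -0.7, 0], [0, -0.7, 0], [0, -0.7, 0], [0, -0.7, 0], [0, -0.6, 0], [0, -0.3, 0]], hand=[1, 1, 1, 1, 1, 1, 1, 1])

```text
t: 25.95
eef_pos: [0.2608, -0.6092, 0.2482]
eef_rot: [0.719, -0.695, -0.007, -0.006]
wrist_force: [-0.3, -0.5, -1.6]
width: 0.021
finger_force: 59.0
```

```bash
python3 - <<'E'
from station import *
from h import *
np.set_printoptions(precision=4,suppress=True)
s=sense();print(s['eef_pos'],rel(s,[.25,-.595,.05],np.radians(92),0))
f=grab_frame('top')['frame'];w=grab_frame('wrist')['frame'];cv2.imwrite('pics/c9.png',np.hstack([cv2.resize(f[100:400,320:640],(400,375)),cv2.resize(w,(400,250))[:, :].repeat(1,0) if 0 else cv2.copyMakeBorder(cv2.resize(w,(400,250)),0,125,0,0,0)]))
E
```

```text
[ 0.2608 -0.6092  0.2482] (array([-0.2937,  0.2535,  3.6126]), array([ 0.0131,  0.2435, -0.0175]))
```

View pics/c9.png

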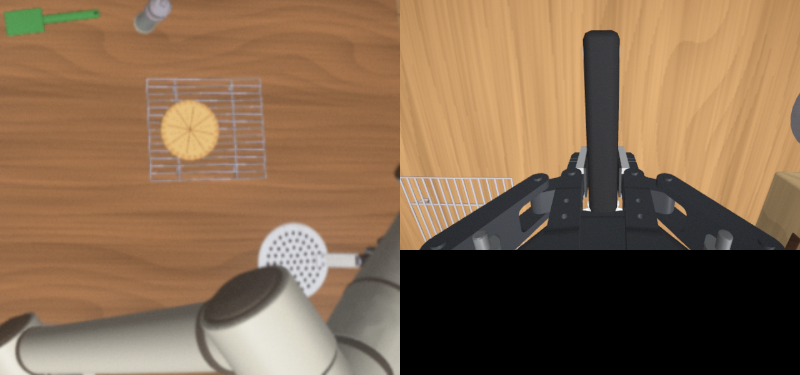

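The shortbread lies flat and wholly on the rack, at (190,130) in the crop. The counter under the peel is bare, so I'll lower it there.

Request:
play_rows(translation=[[0, 0, 0.3], [0, 0, 0.6], [0, 0, 0.7], [0, 0, 0.7], [0, 0, 0.6], [0, 0, 0.4], [0, 0, 0.15], [0, 0, 0]], rotation=[[0, 0, 0], [0, 0, 0], [0, 0, 0], [0, 0, 0], [0, 0, 0], [0, 0, 0], [0, 0, 0], [0, 0, 0]], hand=[1, 1, 1, 1, 1, 1, 1, 1])

```text
t: 26.72
eef_pos: [0.2644, -0.6056, 0.1082]
eef_rot: [0.72, -0.694, -0.008, -0.006]
wrist_force: [-0.2, -0.3, -2.3]
width: 0.0211
finger_force: 59.0
```

Request:
play_rows(translation=[[0, 0, 0.05], [0, 0, 0.05], [0, 0, 0.05], [0, 0, 0]], rotation=[[0, 0, 0], [0, 0, 0], [0, 0, 0], [0, 0, 0]], hand=[1, 1, 1, 1])

```text
t: 27.05
eef_pos: [0.2646, -0.6065, 0.1055]
eef_rot: [0.72, -0.694, -0.006, -0.005]
wrist_force: [-0.5, 0.7, -2.5]
width: 0.021
finger_force: 59.0
```

Request:
play_rows(translation=[[0, 0, 0.04], [0, 0, 0.04], [0, 0, 0]], rotation=[[0, 0, 0], [0, 0, 0], [0, 0, 0]], hand=[1, 1, 1])

```text
t: 27.3
eef_pos: [0.2643, -0.6062, 0.1015]
eef_rot: [0.72, -0.694, -0.006, -0.005]
wrist_force: [0.0, -0.8, -1.9]
width: 0.0211
finger_force: 59.0
```

Request:
play_rows(translation=[[0, 0, 0.04], [0, 0, 0.03], [0, 0, 0]], rotation=[[0, 0, 0], [0, 0, 0], [0, 0, 0]], hand=[1, 1, 1])

```text
t: 27.55
eef_pos: [0.2643, -0.6061, 0.0985]
eef_rot: [0.72, -0.694, -0.007, -0.005]
wrist_force: [0.6, -0.4, -2.9]
width: 0.0209
finger_force: 59.0
```

Request:
play_rows(translation=[[0, 0, 0.04], [0, 0, 0.03], [0, 0, 0]], rotation=[[0, 0, 0], [0, 0, 0], [0, 0, 0]], hand=[1, 1, 1])

```text
t: 27.8
eef_pos: [0.2644, -0.6062, 0.0959]
eef_rot: [0.72, -0.694, -0.006, -0.005]
wrist_force: [0.2, 0.5, -1.4]
width: 0.0208
finger_force: 59.3
```

Request:
play_rows(translation=[[0, 0, 0.03], [0, 0, 0], [0, 0, 0]], rotation=[[0, 0, 0], [0, 0, 0], [0, 0, 0]], hand=[1, 1, 1])

```text
t: 28.05
eef_pos: [0.2644, -0.6064, 0.0955]
eef_rot: [0.72, -0.694, -0.006, -0.005]
wrist_force: [-0.3, 0.4, 1.4]
width: 0.0212
finger_force: 59.7
```

Request:
play_rows(translation=[[0, 0, 0], [0, 0, 0], [0, 0, 0], [0, 0, 0], [0, 0, 0], [0, 0, 0], [0, 0, 0], [0, 0, 0]], rotation=[[0, 0, 0], [0, 0, 0], [0, 0, 0], [0, 0, 0], [0, 0, 0], [0, 0, 0], [0, 0, 0], [0, 0, 0]], hand=[0.8, 0.5, 0.2, -0.1, -0.4, -0.7, -1, -1])

```text
t: 28.72
eef_pos: [0.2644, -0.6061, 0.0947]
eef_rot: [0.72, -0.694, -0.006, -0.005]
wrist_force: [0.2, -0.4, 0.7]
width: 0.0853
finger_force: 0.0
```

Request:
play_rows(translation=[[0, 0, -0.2], [0, 0, -0.5], [0, 0, -0.8], [0, 0, -0.8], [0, 0, -0.8], [0, 0, -0.5], [0, 0, -0.2], [0, 0, 0]], rotation=[[0, 0, 0], [0, 0, 0], [0, 0, 0], [0, 0, 0], [0, 0, 0], [0, 0, 0], [0, 0, 0], [0, 0, 0]], hand=[-1, -1, -1, -1, -1, -1, -1, -1])

```text
t: 29.38
eef_pos: [0.265, -0.6093, 0.2499]
eef_rot: [0.72, -0.694, -0.004, -0.005]
wrist_force: [-0.9, -0.1, -0.1]
width: 0.0856
finger_force: 0.0
```

```bash
python3 m.py; python3 - <<'E'
from station import *
from h import *
f=grab_frame('wrist');im=f['frame'];hsv=cv2.cvtColor(im,cv2.COLOR_BGR2HSV);V=hsv[...,2]
m=V<70;m[:,:285]=0;m[:,360:]=0;m[215:]=0
w=P(f,big(m)[0].reshape(-1,2),.052)[:,:2].astype('f4');print('handle',cv2.minAreaRect(w))
g=grab_frame('top');im=g['frame'];hsv=cv2.cvtColor(im,cv2.COLOR_BGR2HSV);m=(hsv[...,2]>150)&(hsv[...,1]<50);m[:270]=0;m[330:]=0;m[:,:515]=0;m[:,:]&=True
c=big(m)[0].reshape(-1,2);w=P(g,c,.003)[:,:2];print('blade bbox',w.min(0),w.max(0))
E
```

```text
29.3833 [ 0.265  -0.6093  0.2499] [ 0.72   -0.694  -0.0036 -0.0048] [-0.8819 -0.0704 -0.0617] [-0.0658 -0.     -0.0277]
tool pitch -0.67784667526468
scene ((217.64280700683594, 149.568115234375), (28.8124942779541, 40.51163864135742), 78.65540313720703) 100
top ((471.1879577636719, 203.71664428710938), (45.470733642578125, 47.05448913574219), 157.2152862548828) 135
sb top [ 0.5226 -0.2987  0.024 ] 0.000872566483269166 tool [-0.2983 -0.2684  0.2299]
scene [(-5, np.float64(3.55)), (0, np.float64(1.85)), (5, np.float64(1.96)), (10, np.float64(3.04)), (15, np.float64(4.13)), (20, np.float64(5.08)), (25, np.float64(5.89)), (30, np.float64(6.57)), (35, np.float64(7.15))]
top [(-5, np.float64(1.56)), (0, np.float64(1.13)), (5, np.float64(1.21)), (10, np.float64(1.47)), (15, np.float64(1.7)), (20, np.float64(1.83)), (25, np.float64(1.88)), (30, np.float64(1.86)), (35, np.float64(1.85))]
handle ((0.26526015996932983, -0.637753427028656), (0.01990412548184395, 0.11687785387039185), 2.6590447425842285)
blade bbox [ 0.21790608 -0.59390871] [ 0.33004253 -0.42951149]
```

```bash
python3 -c "
from station import *
print(hand_in())"
```

```text
the job is handed in; nothing more can be done
None
```

I handed the job in at about 29 s (the verdict was not shown). By the last camera measurements, the shortbread lies flat and wholly on the rack, about 40 mm from its centre. The peel rests on the bare counter, clear of rack and sheet, and I never went near the bowl, shaker or scraper.

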